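# Cure a printed dish: load the curing unit, shut its hood and switch the lamp on

### The arm

A 6-joint arm with a two-finger parallel gripper is mounted at the origin on a cart in front of the work surface, level with it; the furniture and walls round the work are solid. World frame = base frame: x ahead of the robot, y to its left, z up, the work surface at z = 0. Lengths are in m, angles in degrees, forces in N, time in s.
With the tool pointing down it reaches from about 0.375 to 0.9 m from the base axis. Payload 3.1 kg.
Tool frame: the origin (TCP) lies on the centre line of the jaws, within the pads' length; the fingertips stand 19 mm ahead of it and the grasp point (between the pads) is the TCP (tips_ahead is the distance from the TCP to the fingertips, in m); z points along the fingers, y is the line along which they close (so a half turn about z gives the same grasp; the last joint's range is limited). The gripper opens to 87 mm and grips with 3 to 60 N. Pads are 19 mm wide; open, the fingers measure 117 mm over their backs; the gripper's body (75 mm by 190 mm) begins 51 mm behind the grasp point.
Start: joints at [-76.977, 30.224, 82.088, -0, 67.689, -10.227], TCP at [0.247, -0.574, 0.242] pointing down, gripper open.
Joint ranges: [-176.69, 176.69], [-43.24, 126.21], [12.49, 139.97], [-82, 262], [0, 151.66], [-163.58, 163.58]. Speed limits (degrees/s): [159.86, 159.86, 180, 180, 180, 180].

### API

Orientations are given as a 3x3 rotation matrix whose columns are the frame's x, y, z axes.
In Python, from rig import read_state, capture, hand_in, trace, landmark_of, tips_ahead gives the robot as it stands.
- The arm moves only by the shell command python3 -m jog 'ROWS'. ROWS is JSON, a list of rows, each an object of numbers: "tx", "ty", "tz": the shift along the tool's x, y, z in cm; "roll": the turn about the tool's z in rad; "jaw": the opening, from 0 (shut) to 1 (fully open). A call has 1 to 8 rows; each row shifts and turns the commanded pose from where the row before left it, along the tool's axes as they then stand; what a row does not reach is not made up. A row lasts 1/10 s, in which the tool goes at most 50 mm and 8.59 degrees, less where a joint would pass 70% of its speed; a pose out of reach is approached as far as the arm can. A call with a gripper value outside its range is refused whole. The fingers move at their own pace and stop on an object; the grip force is fixed at half the most. Time passes only in rows, so rows that do not move let the fingers close. It gives the time, the measured TCP pose, the force, the opening and the grip force at its end, in the units of the state.
- read_state(): the state, without advancing time (a new reading comes with each control period).
- capture(name): name is "scene" or "top" or "wrist"; returns a dict with "img" (400x640x3 uint8, red, green, blue), "vertical_fov" (degrees; the focal length in pixels is half the picture's height over the tangent of half this angle, whatever the lens; pixels are square), "cx", "cy" (the principal point, pixels), "cam_to_world" (4x4, takes a point from camera to world coordinates); the wrist camera has in their place "tool_from_camera" (4x4, takes a point from camera to tool coordinates, whose origin is the TCP and whose axes are the flange's). Camera axes: x right, y up, looking along -z (the intrinsics and any distortion apply to the point x, -y, -z); pixel columns grow to the right and rows downward; lengths in m; the calibration is good to about 2 mm. A picture is of the moment at which its call begins: read the wrist's pose just before it. There is no depth.
- hand_in(): hands the job in; it is judged then, once.
Trained networks look in the newest picture that a camera, given by its name, has taken for a name from the list of things; names that differ only in an ending like _2 or _b are one class to them, and where a whole thing is asked for, a point or a joint stands for the part that bears it (a point fixed in the world has none). Each returns a list of dicts, best first, with "p" (0 to 1); they miss things now and then, are a little off and sometimes report something else, mostly with a low value. They report only what shows in the picture. A call takes as long as a camera call.
- trace(camera, thing): "pixels" (400x640 bool, what is visible of it) and "bbox" ([left, top, width, height] in pixels, round what is visible of it).
- landmark_of(camera, thing): "point" ([row, column] in pixels: a listed point, or the origin of a listed thing).
The state is a dict: "time_s": time; "joint_positions": joint angles; "qvel": joint speeds; "tau": joint torques, N m; "position": TCP position; "tcp_rot": TCP orientation; "force": force on the tool from outside, world axes, zero at the start; "moment": the same for the moment, N m; "opening": opening from 0.0 (shut) to 1.0 (fully open); "grasp_force": force on a finger pad.
Only numpy, scipy, OpenCV 4.12 (cv2) and the standard library are available. Lean on these libraries where they do the work, as an engineer would, in place of code of your own. Each camera call takes 0.05 s, during which the arm holds its last target. There are 200 camera calls.

### The job

Put the single flat petri dish that stands on the bench to the right of the white curing unit on the middle of the unit's round stage, keeping it level. Then swing the grey hood shut and press it down until its front catch snaps in, and only after that turn the black bar handle clockwise from off to on, fully home in its detent. Do not shift the beaker that stands by the dish.

Things in the scene. Friction and masses are not known exactly. Their poses are not given: they have to be found in the camera images.
- unit: Curing unit, fixed: white cabinet, 170 deep (x) x 245 wide (y) x 52 mm high, its front facing the robot. Origin on the bench under it, 85 mm behind the front face (x -78 to +92 mm, y -122 to +122 mm, z 0 to 52 mm in its frame; x to the back, y left, z up). Hood and stage on the right of its deck, rotary switch on the left.
- stage (a point): Centre of the top of the round steel stage on the unit's deck, 80 mm across, 4 mm above the deck (56 mm above the bench); the unit's axes. In the unit's frame at (-12, -47.5, 56) mm.
- hood_hinge (a point): Middle of the hood's hinge line, on the deck's back edge; the hinge runs along this point's y axis. In the unit's frame at (82, -47.5, 52) mm.
- hood (a joint): Hood angle, rad: 0 shut, 1.75 to 1.95 at the start (leaning back past upright), 2.0 the stop. Deep grey cover, open below: 157 mm from hinge to front wall, 140 wide, 43 high; its top is 95 mm above the bench when shut. The stiff hinge (0.3 N m) stays where it is left. The catch stops it at about 0.07; some 10 N down on the lip or the top's front edge snaps it in to 0.
- hood_lip (a point): Middle of the free edge of the hood's pull lip, a tongue 90 mm wide and 6 mm thick that continues the hood's top 21 mm beyond its front wall; 178 mm from the hinge along the hood, 40 mm above the hood's lower edge, 3 mm under its outer face. The axes turn with the hood: -x points out along the lip, z out of the hood's top.
- catch (a joint): Deflection of the sprung catch tab (44 x 44 mm, on the middle of the hood's front wall under the lip), rad: 0 at rest, about 0.06 while its nose rides over the steel rim bar on the cabinet's front face.
- switch (a joint): Angle of the rotary switch, rad: 0 off, 1.571 (a quarter turn clockwise seen from above) on. A sprung cam pulls it into either detent and resists half way with about 0.25 N m; let go before half way it springs back. Stops at both ends.
- switch_axis (a point): Point on the switch's vertical axis at the height to grip (88 mm above the bench, the unit's axes; (-8, 75, 88) mm in the unit's frame). The handle is a black bar 64 long, 14 wide, from 66 to 91 mm above the bench, on a round boss of 42 mm; at off it lies along the unit's x, its white line to the front; at on along the unit's y, its white line to the left, away from the hood.
- dish: The petri dish to be cured: flat, round, closed, 59 mm across (56 mm between its flats, which face its own x and y axes), 15 mm high, 30 g. Origin at the centre of its underside. It stands alone on the bench to the right of the unit (the two stacked dishes at the back of the table are others).
- beaker: Glass beaker, 52 mm across, 69 mm high, on the bench to the right of the unit, nearer or farther than the dish. Origin at the centre of its underside. To be left where it is.

How it is judged (in metres and radians):
On the way, in this order (a step that is already met when the one before it is completed fails the run):
1. the dish stands level on the middle of the stage, let go, the hood still open (horizontal distance between dish and stage below 0.015 m and z of dish in the frame of stage between -0.004 and 0.004 m and angle between dish's own z axis and vertical below 0.08 rad and contact force between the fingers and dish below 0.1 N and value of joint hood above 0.3 rad), for 0.2 s.
2. the hood is shut and its catch has snapped in (value of joint hood below 0.025 rad and value of joint catch below 0.03 rad), for 0.2 s.
3. the switch is turned on (value of joint switch above 1.3 rad), for 0.1 s.
At the end, for the whole second after the job is handed in: The dish stands level on the stage, its centre within 15 mm of the stage's; the hood is shut (under 0.025 rad) with the catch tab back at rest (under 0.03 rad); the switch rests in its on detent (over 1.47 rad); the beaker is within 30 mm of where it stood (all of step 2 and horizontal distance between dish and stage below 0.015 m and z of dish in the frame of stage between -0.004 and 0.004 m and angle between dish's own z axis and vertical below 0.08 rad and linear speed of dish below 0.02 m/s and value of joint switch above 1.47 rad and distance of beaker from where it was at the start of the episode below 0.03 m); the robot touches nothing.
It fails at once if the lamp is switched on (switch past half way) while the hood is not shut (value of joint switch above 0.8 rad and value of joint hood above 0.04 rad).
It fails at once if the dish is tipped by more than 0.5 rad (angle between dish's own z axis and vertical above 0.5 rad).
It fails at once if the beaker is shifted by more than 30 mm (distance of beaker from where it was at the start of the episode above 0.03 m).
It also fails if it takes over 64 s, if anything falls off the work surface, if the arm or the gripper's body presses on something with over 40 N, if the wrist force passes 120 N, or if a joint passes its speed limit or range.

## Working session

There is one attempt and no reset: what is moved stays moved. The work goes in short steps, Python scripts to look and compute and a shell command to move; the robot and the scene stay as the last step left them, time stands still between calls to the robot, and variables do not carry over. Pictures are saved under pics/ and viewed, at most 12 in all, crops included, and the job is handed in when it is done.

```bash
mkdir -p pics; ls; cat > h.py <<'E'
import numpy as np, cv2
from rig import *
def K(c):
    f=200/np.tan(np.radians(c["vertical_fov"])/2); return f,c["cx"],c["cy"]
def ray(c,T,rc):
    f,cx,cy=K(c); d=np.array([(rc[1]-cx)/f,-(rc[0]-cy)/f,-1.]); return T[:3,3],T[:3,:3]@d
def plane(c,T,rc,z):
    o,d=ray(c,T,rc); return o+d*(z-o[2])/d[2]
def shot(n):
    s=read_state(); c=capture(n)
    if n=="wrist":
        W=np.eye(4);W[:3,:3]=s["tcp_rot"];W[:3,3]=s["position"];T=W@np.array(c["tool_from_camera"])
    else: T=np.array(c["cam_to_world"])
    return c,T
def proj(c,T,p):
    f,cx,cy=K(c); q=np.linalg.inv(T)@np.append(p,1); return [cy-f*q[1]/-q[2], cx+f*q[0]/-q[2]]
E
python3 - <<'E'
from h import *
np.set_printoptions(precision=4,suppress=True)
Z={"stage":.056,"hood_hinge":.052,"switch_axis":.088,"dish":0,"beaker":0,"unit":0,"hood_lip":.2}
s=read_state();print({k:np.array(v) if k!="time_s" else v for k,v in s.items()},tips_ahead)
for n in["scene","top"]:
    c,T=shot(n); cv2.imwrite(f"pics/{n}0.png",c["img"][:,:,::-1]); print(n,[k for k in c],K(c),T)
    for t,z in Z.items():
        for r in landmark_of(n,t)[:2]: print(t,r["p"],r["point"],plane(c,T,r["point"],z))
E
```

```text
pics
{'time_s': 0.0, 'joint_positions': array([-76.9764,  30.2792,  82.1557,   0.0001,  67.6884, -10.2282]), 'qvel': array([-0.0939, -0.1148,  0.0468,  0.052 , -0.0134, -0.0403]), 'tau': array([  0.0006, -44.0039, -17.6593,   0.0634,   0.0584,  -0.0002]), 'position': array([ 0.2466, -0.5736,  0.2406]), 'tcp_rot': array([[ 0.9188,  0.3948, -0.0005],
       [ 0.3948, -0.9188,  0.0021],
       [ 0.0004, -0.0021, -1.    ]]), 'force': array([-0.5397,  0.5582,  0.047 ]), 'moment': array([ 0.0372, -0.0002,  0.061 ]), 'grasp_force': array(0.), 'opening': array(0.9984)} 0.019
scene ['img', 'vertical_fov', 'cx', 'cy', 'cam_to_world'] (np.float64(469.22975036280775), 324.6626515627126, 198.76864859920633) [[ 0.5495  0.365  -0.7515 -0.3185]
 [-0.8351  0.212  -0.5076 -0.7191]
 [-0.026   0.9065  0.4213  0.557 ]
 [ 0.      0.      0.      1.    ]]
stage 0.63 [219.4, 301.3] [ 0.4529 -0.131   0.056 ]
stage 0.31 [238.0, 414.1] [ 0.5055 -0.3891  0.056 ]
hood_hinge 0.6 [206.8, 321.2] [ 0.5388 -0.1291  0.052 ]
switch_axis 0.76 [196.3, 263.7] [ 0.4557 -0.0185  0.088 ]
dish 0.66 [268.3, 388.4] [ 0.4506 -0.
[... 168 characters left out ...]
   ]
top ['img', 'vertical_fov', 'cx', 'cy', 'cam_to_world'] (np.float64(373.1425198425795), 319.29094902113025, 201.52223065916232) [[-0.0118  0.9967 -0.0807  0.4261]
 [-0.9999 -0.0114  0.0058 -0.1748]
 [ 0.0049  0.0807  0.9967  0.923 ]
 [ 0.      0.      0.      1.    ]]
stage 0.67 [221.0, 298.9] [ 0.4515 -0.132   0.056 ]
hood_hinge 0.69 [178.0, 301.1] [ 0.5526 -0.1377  0.052 ]
switch_axis 0.9 [219.0, 244.9] [ 0.4564 -0.013   0.088 ]
dish 0.61 [216.3, 393.0] [ 0.462  -0.3622  0.    ]
beaker 0.95 [163.3, 386.3] [ 0.595  -0.3491  0.    ]
unit 0.77 [214.1, 278.8] [ 0.4708 -0.0796  0.    ]
unit 0.45 [159.7, 383.7] [ 0.6042 -0.3429  0.    ]
hood_lip 0.66 [129.2, 293.6] [ 0.6285 -0.13    0.2   ]
```

View pics/scene0.png

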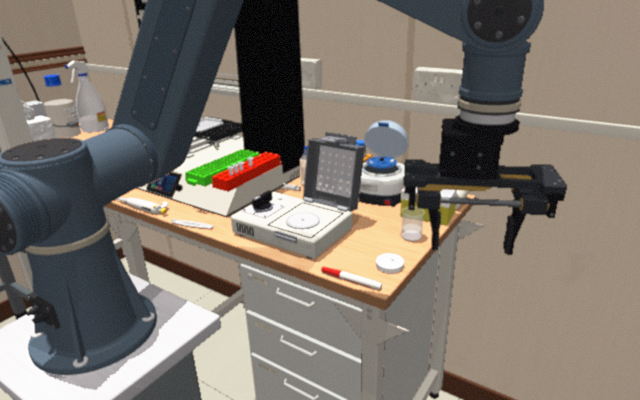

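View pics/top0.png

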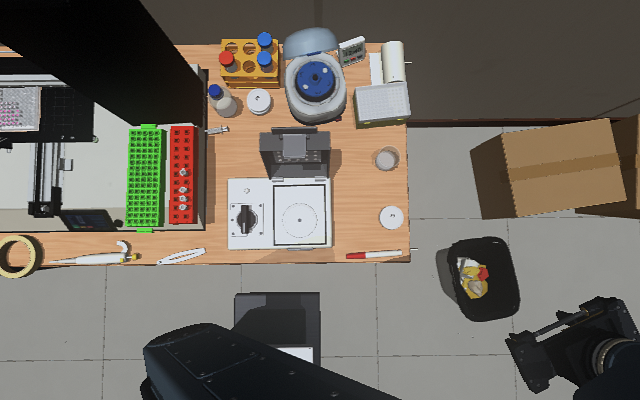

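The scene picture shows the hood open and leaning back, at about (170,335). The stage is at (219,300), the lone dish at (263,390), and the beaker behind it at (225,413). The top picture agrees: dish at (216,391), beaker at (158,386), unit square to the world axes. I'll move above the dish and look with the wrist camera.

```bash
python3 -m jog '[{"roll":0.135},{"roll":0.135},{"roll":0.136},{"tx":4,"ty":-4.4},{"tx":4,"ty":-4.4},{"tx":4,"ty":-4.4},{"tx":4,"ty":-4.4,"tz":2},{"tx":3.5,"ty":-3.8,"tz":2}]'
python3 - <<'E'
from h import *
np.set_printoptions(precision=4,suppress=True)
c,T=shot("wrist"); cv2.imwrite("pics/w1.png",c["img"][:,:,::-1]); print(read_state()["position"],read_state()["tcp_rot"],T,K(c))
for t,z in {"dish":0,"beaker":0,"stage":.056,"unit":0}.items():
    for r in landmark_of("wrist",t)[:2]: print(t,r["p"],r["point"],plane(c,T,r["point"],z))
for r in trace("wrist","dish")[:1]:
    m=r["pixels"].astype(np.uint8); print(r["p"],r["bbox"]); ys,xs=np.nonzero(m)
    (x,y),rad=cv2.minEnclosingCircle(np.c_[xs,ys].astype(np.float32)); print(x,y,rad,plane(c,T,[y,x],.015))
E
```

```text
[ 0.2467 -0.5742  0.2416] [[ 0.9188  0.3947 -0.    ]
 [ 0.3947 -0.9188 -0.0001]
 [-0.      0.0001 -1.    ]] [[ 0.395   0.8914  0.222   0.3058]
 [-0.9187  0.3834  0.0953 -0.5474]
 [-0.0002 -0.2416  0.9704  0.3843]
 [ 0.      0.      0.      1.    ]] (np.float64(291.2704766508962), 323.1985825400977, 198.69210456199093)$[0]: bad value
```

View pics/w1.png

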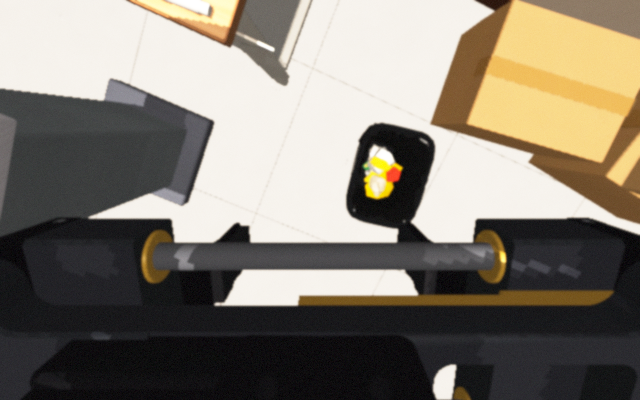

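The move was refused because each row needs every key. The wrist view shows the tool's +x pointing up in the picture and the fingertips at about (240,235) and (240,410).

```bash
python3 -m jog '[{"tx":0,"ty":0,"tz":0,"roll":0.135,"jaw":1},{"tx":0,"ty":0,"tz":0,"roll":0.135,"jaw":1},{"tx":0,"ty":0,"tz":0,"roll":0.136,"jaw":1},{"tx":3.5,"ty":-3.5,"tz":0,"roll":0,"jaw":1},{"tx":3.5,"ty":-3.5,"tz":0,"roll":0,"jaw":1},{"tx":3.5,"ty":-3.5,"tz":0,"roll":0,"jaw":1},{"tx":3,"ty":-3.5,"tz":0,"roll":0,"jaw":1},{"tx":3,"ty":-3.5,"tz":2,"roll":0,"jaw":1}]'
cat > w.py <<'E'
import sys
from h import *
np.set_printoptions(precision=4,suppress=True)
c,T=shot("wrist"); cv2.imwrite(f"pics/{sys.argv[1]}.png",c["img"][:,:,::-1]); s=read_state();print(s["time_s"],s["position"],s["tcp_rot"])
for t,z in {"dish":0,"beaker":0,"stage":.056,"unit":0,"switch_axis":.088,"hood_hinge":.052}.items():
    for r in landmark_of("wrist",t)[:1]: print(t,r["p"],r["point"],plane(c,T,r["point"],z))
for r in trace("wrist","dish")[:1]:
    m=r["pixels"].astype(np.uint8); print(r["p"],r["bbox"]); ys,xs=np.nonzero(m)
    (x,y),rad=cv2.minEnclosingCircle(np.c_[xs,ys].astype(np.float32)); print(x,y,rad,plane(c,T,[y,x],.015))
E
python3 w.py w2
```

```text
time_s: 1.9
position: [0.4141, -0.3998, 0.2241]
tcp_rot: [[1.0, -0.0, 0.004], [-0.0, -1.0, -0.006], [0.004, 0.006, -1.0]]
force: [-0.0, -0.7, 0.3]
opening: 1.003
grasp_force: 0.0
1.95 [ 0.4158 -0.3907  0.2194] [[ 1.      0.0037  0.0011]
 [ 0.0037 -1.      0.0078]
 [ 0.0011 -0.0078 -1.    ]]
dish 0.58 [144.0, 285.6] [ 0.458  -0.3534  0.    ]
beaker 0.77 [16.7, 270.7] [ 0.5989 -0.341   0.    ]
stage 0.78 [150.4, 69.1] [ 0.4545 -0.1325  0.056 ]
unit 0.93 [142.1, 64.3] [ 0.4604 -0.0809  0.    ]
hood_hinge 0.8 [55.8, 50.6] [ 0.5468 -0.13    0.052 ]
0.63 [259.6, 119.9, 50.5, 48.7]
284.40606689453125 143.85911560058594 25.13437843322754 [ 0.4589 -0.3539  0.015 ]
```

View pics/w2.png

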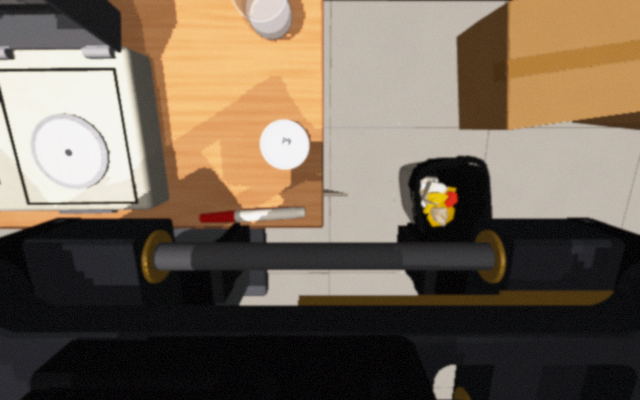

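The wrist picture shows the dish at (144,285), the beaker at (15,268) and the stage at (150,69). The arm was still settling, so I'll go closer, hold still and measure again.

```bash
python3 -m jog '[{"tx":0,"ty":-2.2,"tz":3,"roll":0,"jaw":1},{"tx":0,"ty":-2.2,"tz":3,"roll":0,"jaw":1},{"tx":0,"ty":0,"tz":2,"roll":0,"jaw":1},{"tx":0,"ty":0,"tz":0,"roll":0,"jaw":1},{"tx":0,"ty":0,"tz":0,"roll":0,"jaw":1},{"tx":0,"ty":0,"tz":0,"roll":0,"jaw":1}]'
python3 w.py w3
python3 - <<'E'
import cv2;i=cv2.imread("pics/w3.png")[60:260,180:440];cv2.imwrite("pics/w3c.png",cv2.resize(i,None,fx=3,fy=3))
E
```

```text
time_s: 2.9
position: [0.4122, -0.3575, 0.143]
tcp_rot: [[1.0, -0.002, 0.002], [-0.002, -1.0, -0.003], [0.002, 0.003, -1.0]]
force: [-0.2, 0.3, -0.1]
opening: 0.997
grasp_force: 0.0
2.95 [ 0.4122 -0.3573  0.1431] [[ 1.     -0.0014  0.0022]
 [-0.0014 -1.     -0.0029]
 [ 0.0022  0.0029 -1.    ]]
dish 0.95 [144.4, 320.8] [ 0.4598 -0.3546  0.    ]
stage 0.93 [161.4, 38.9] [ 0.4502 -0.1333  0.056 ]
unit 0.61 [142.3, 41.1] [ 0.4621 -0.0854  0.    ]
hood_hinge 0.79 [28.0, 7.9] [ 0.5457 -0.1296  0.052 ]
0.67 [286.3, 114.3, 66.6, 64.6]
319.59228515625 146.3546142578125 32.69987869262695 [ 0.4589 -0.3536  0.015 ]
```

View pics/w3c.png

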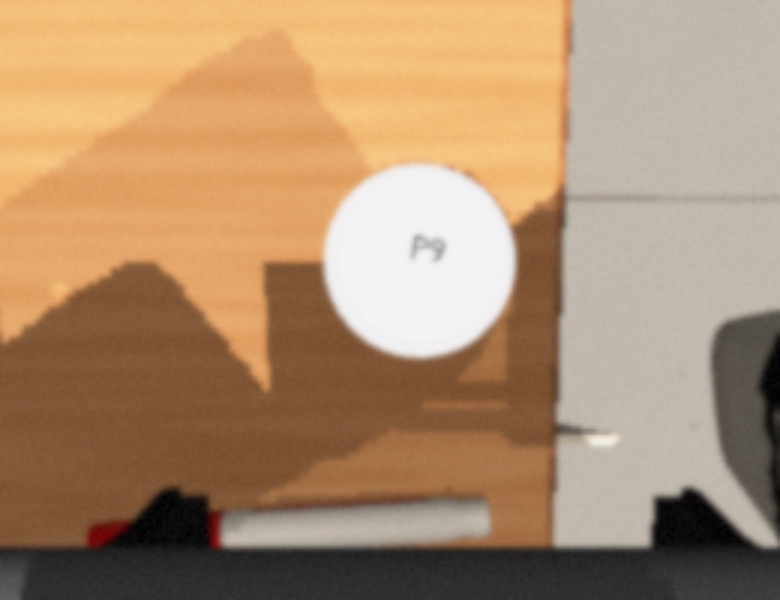

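The crop shows the dish centred at about (146,320) in the full picture, its label turned a few degrees clockwise. The marker is well in front of it. I'll measure the direction of the flats.

```bash
python3 - <<'E'
from h import *
s=read_state();c,T=shot("wrist"); img=c["img"]
hsv=cv2.cvtColor(img,cv2.COLOR_RGB2HSV); m=((hsv[...,1]<40)&(hsv[...,2]>170)).astype(np.uint8)
n,l,st,ce=cv2.connectedComponentsWithStats(m); k=l[146,320]; print(st[k])
cn,_=cv2.findContours((l==k).astype(np.uint8),cv2.RETR_EXTERNAL,cv2.CHAIN_APPROX_NONE)
p=np.array([plane(c,T,[q[0][1],q[0][0]],.015)[:2] for q in max(cn,key=len)])
for a in range(0,180,6):
    u=np.array([np.cos(np.radians(a)),np.sin(np.radians(a))]); d=p@u; print(a,round((d.max()-d.min())*1e3,1),end="; ")
print((p.max(0)+p.min(0))/2)
print(plane(c,T,[60+515/3,180+350/3],.005))
E
```

```text
[ 290  114   64   65 3212]
0 57.7; 6 57.9; 12 57.9; 18 57.9; 24 57.9; 30 57.9; 36 57.8; 42 57.4; 48 57.4; 54 57.7; 60 57.7; 66 57.9; 72 57.8; 78 57.8; 84 57.8; 90 57.7; 96 58.1; 102 58.2; 108 58.2; 114 58.1; 120 58.0; 126 57.7; 132 57.9; 138 57.9; 144 57.9; 150 58.0; 156 57.9; 162 57.9; 168 57.9; 174 57.8; [ 0.45783186 -0.35304474]
[ 0.37192014 -0.32756105  0.005     ]
```

```bash
python3 -m jog '[{"tx":4.7,"ty":-0.35,"tz":0,"roll":0,"jaw":1},{"tx":0,"ty":0,"tz":4,"roll":0.08,"jaw":1},{"tx":0,"ty":0,"tz":4,"roll":0,"jaw":1},{"tx":0,"ty":0,"tz":2,"roll":0,"jaw":1},{"tx":0,"ty":0,"tz":1.9,"roll":0,"jaw":1},{"tx":0,"ty":0,"tz":0,"roll":0,"jaw":1},{"tx":0,"ty":0,"tz":0,"roll":0,"jaw":1}]'
python3 -m jog '[{"tx":0,"ty":0,"tz":0,"roll":0,"jaw":0.6},{"tx":0,"ty":0,"tz":0,"roll":0,"jaw":0.5},{"tx":0,"ty":0,"tz":0,"roll":0,"jaw":0.5},{"tx":0,"ty":0,"tz":0,"roll":0,"jaw":0.5},{"tx":0,"ty":0,"tz":0,"roll":0,"jaw":0.5}]'
```

```text
time_s: 4.05
position: [0.4586, -0.3518, 0.0223]
tcp_rot: [[0.997, -0.08, -0.001], [-0.08, -0.997, 0.001], [-0.001, -0.001, -1.0]]
force: [-0.7, -0.3, -0.0]
opening: 0.998
grasp_force: 0.0
time_s: 4.55
position: [0.4588, -0.3521, 0.023]
tcp_rot: [[0.997, -0.08, 0.0], [-0.08, -0.997, -0.001], [0.0, 0.001, -1.0]]
force: [-0.1, -0.3, 1.4]
opening: 0.655
grasp_force: 29.7
```

```bash
python3 -m jog '[{"tx":0,"ty":0,"tz":-1,"roll":0,"jaw":0.5},{"tx":0,"ty":0,"tz":-3,"roll":-0.04,"jaw":0.5},{"tx":0,"ty":0,"tz":-4,"roll":-0.04,"jaw":0.5},{"tx":0,"ty":0,"tz":-4,"roll":0,"jaw":0.5},{"tx":-1,"ty":-3,"tz":-2,"roll":0,"jaw":0.5},{"tx":-1,"ty":-4,"tz":0,"roll":0,"jaw":0.5},{"tx":-1,"ty":-4,"tz":0,"roll":0,"jaw":0.5},{"tx":-1,"ty":-4,"tz":0,"roll":0,"jaw":0.5}]'
python3 -m jog '[{"tx":-1,"ty":-4,"tz":0,"roll":0,"jaw":0.5},{"tx":-1,"ty":-3,"tz":0,"roll":0,"jaw":0.5},{"tx":0,"ty":0,"tz":0,"roll":0,"jaw":0.5},{"tx":0,"ty":0,"tz":0,"roll":0,"jaw":0.5},{"tx":0,"ty":0,"tz":0,"roll":0,"jaw":0.5}]'
python3 w.py w4
```

```text
time_s: 5.35
position: [0.4181, -0.2006, 0.1636]
tcp_rot: [[1.0, -0.001, 0.001], [-0.001, -1.0, -0.001], [0.001, 0.001, -1.0]]
force: [0.4, 0.2, -0.2]
opening: 0.653
grasp_force: 29.7
time_s: 5.85
position: [0.3999, -0.1331, 0.1632]
tcp_rot: [[1.0, -0.001, 0.002], [-0.001, -1.0, -0.002], [0.002, 0.002, -1.0]]
force: [-0.6, -0.7, -0.1]
opening: 0.656
grasp_force: 29.7
5.9 [ 0.3998 -0.1333  0.163 ] [[ 1.     -0.0011  0.0019]
 [-0.0011 -1.     -0.0014]
 [ 0.0019  0.0014 -1.    ]]
dish 0.91 [237.1, 320.3] [ 0.3442 -0.1291  0.    ]
unit 0.91 [128.8, 274.2] [ 0.462  -0.0824  0.    ]
switch_axis 0.68 [136.4, 153.7] [ 0.4572 -0.0082  0.088 ]
hood_hinge 0.96 [18.9, 318.6] [ 0.5457 -0.1288  0.052 ]
0.57 [276.2, 190.7, 103.1, 102.2]
323.08203125 241.99000549316406 51.93891525268555 [ 0.3445 -0.1322  0.015 ]
```

View pics/w4.png

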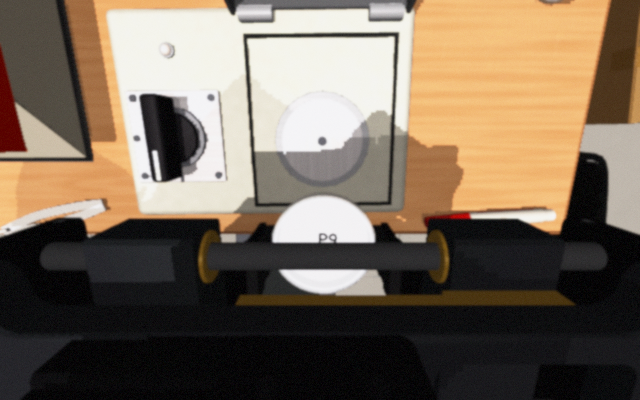

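The stage centre shows at about (140,322), the dish in hand at (244,324), and the switch handle at (137,155) with its white line to the front, which is off.

```bash
python3 - <<'E'
from h import *
np.set_printoptions(precision=4,suppress=True)
c,T=shot("wrist"); print(read_state()["position"])
print("stage",plane(c,T,[140,322],.056),[ (r["p"],plane(c,T,r["point"],.056)) for r in landmark_of("wrist","stage")])
print("dish",plane(c,T,[244.5,324],.1555))
for q in [(36,247),(34,396),(205,391),(205,256),(213,140),(211,398)]: print(q,plane(c,T,q,.052))
g=c["img"][100:190,265:380]; 
tr=trace("wrist","stage")
for r in tr[:2]: print(r["p"],r["bbox"])
E
```

```text
[ 0.3987 -0.1322  0.1625]
stage [ 0.4518 -0.1303  0.056 ] [(0.8, array([ 0.4538, -0.1337,  0.056 ]))]
dish [ 0.3998 -0.1318  0.1555]
(36, 247) [ 0.532  -0.0714  0.052 ]
(34, 396) [ 0.5333 -0.1885  0.052 ]
(205, 391) [ 0.3942 -0.1924  0.052 ]
(205, 256) [ 0.3942 -0.0707  0.052 ]
(213, 140) [0.3867 0.035  0.052 ]
(211, 398) [ 0.3885 -0.199   0.052 ]
0.66 [108.2, 0.0, 306.8, 213.0]
```

```bash
python3 -m jog '[{"tx":2.6,"ty":-0.1,"tz":0,"roll":0,"jaw":0.5},{"tx":2.7,"ty":0,"tz":0,"roll":0,"jaw":0.5},{"tx":0,"ty":0,"tz":3,"roll":0,"jaw":0.5},{"tx":0,"ty":0,"tz":3,"roll":0,"jaw":0.5},{"tx":0,"ty":0,"tz":1.6,"roll":0,"jaw":0.5},{"tx":0,"ty":0,"tz":0,"roll":0,"jaw":0.5},{"tx":0,"ty":0,"tz":0,"roll":0,"jaw":0.5}]'
```

```text
time_s: 7.1
position: [0.4517, -0.1309, 0.0866]
tcp_rot: [[1.0, -0.0, -0.0], [-0.0, -1.0, 0.0], [-0.0, -0.0, -1.0]]
force: [0.8, -0.4, 0.4]
opening: 0.647
grasp_force: 29.7
```

```bash
python3 -m jog '[{"tx":0,"ty":0,"tz":0.4,"roll":0,"jaw":0.5},{"tx":0,"ty":0,"tz":0.3,"roll":0,"jaw":0.5},{"tx":0,"ty":0,"tz":0,"roll":0,"jaw":0.5},{"tx":0,"ty":0,"tz":0,"roll":0,"jaw":0.5}]'
```

```text
time_s: 7.5
position: [0.4519, -0.131, 0.08]
tcp_rot: [[1.0, -0.0, 0.001], [-0.0, -1.0, -0.0], [0.001, 0.0, -1.0]]
force: [-0.6, -0.6, -0.1]
opening: 0.653
grasp_force: 29.7
```

```bash
python3 -m jog '[{"tx":0,"ty":0,"tz":0.2,"roll":0,"jaw":0.5},{"tx":0,"ty":0,"tz":0,"roll":0,"jaw":0.5},{"tx":0,"ty":0,"tz":0,"roll":0,"jaw":0.75},{"tx":0,"ty":0,"tz":0,"roll":0,"jaw":0.9},{"tx":0,"ty":0,"tz":0,"roll":0,"jaw":0.9},{"tx":0,"ty":0,"tz":0,"roll":0,"jaw":0.9}]'
python3 -m jog '[{"tx":0,"ty":0,"tz":-1,"roll":0,"jaw":0.9},{"tx":0,"ty":0,"tz":-3,"roll":0,"jaw":0.9},{"tx":0,"ty":0,"tz":-4,"roll":0,"jaw":0.9},{"tx":-3,"ty":0,"tz":-2,"roll":0,"jaw":0.9},{"tx":-4,"ty":0,"tz":0,"roll":0,"jaw":0.9},{"tx":0,"ty":0,"tz":0,"roll":0,"jaw":0.9},{"tx":0,"ty":0,"tz":0,"roll":0,"jaw":0.9},{"tx":0,"ty":0,"tz":0,"roll":0,"jaw":0.9}]'
python3 - <<'E'
from h import *
np.set_printoptions(precision=4,suppress=True)
for n in ["wrist","top","scene"]:
    c,T=shot(n); cv2.imwrite(f"pics/{n}5.png",c["img"][:,:,::-1]); print(n,read_state()["position"])
    for t,z in {"dish":.056,"stage":.056,"beaker":0,"hood_hinge":.052,"switch_axis":.088}.items():
        for r in landmark_of(n,t)[:1]: print(t,r["p"],r["point"],plane(c,T,r["point"],z))
    for r in landmark_of(n,"hood_lip")[:1]:
        # angle from hinge: intersect with plane y=-.131
        o,d=ray(c,T,r["point"]); q=o+d*(-.131-o[1])/d[1]; print("lip",r,q)
        for a in (1.7,1.75,1.8,1.85,1.9,1.95,2.0):
            h=np.array([.546,-.131,.052]); p=h+[-.178*np.cos(a)+.040*np.sin(a),0,.178*np.sin(a)+.040*np.cos(a)]
            print(a,p,proj(c,T,p),end=" ")
        print()
E
```

```text
time_s: 8.1
position: [0.4516, -0.1309, 0.0775]
tcp_rot: [[1.0, -0.0, -0.0], [-0.0, -1.0, 0.0], [-0.0, -0.0, -1.0]]
force: [-0.1, -0.0, 0.6]
opening: 0.877
grasp_force: 0.0
time_s: 8.9
position: [0.3828, -0.1315, 0.1781]
tcp_rot: [[1.0, -0.0, 0.002], [-0.0, -1.0, -0.001], [0.002, 0.001, -1.0]]
force: [0.8, -0.7, -0.4]
opening: 0.897
grasp_force: 0.0
wrist [ 0.3829 -0.1315  0.1779]
dish 0.78 [121.7, 322.3] [ 0.4512 -0.1299  0.056 ]
hood_hinge 0.8 [2.4, 324.8] [ 0.5453 -0.132   0.052 ]
switch_axis 0.8 [115.7, 166.1] [ 0.4551 -0.0098  0.088 ]
top [ 0.3819 -0.1309  0.1775]
dish 0.78 [223.1, 300.5] [ 0.4466 -0.1357  0.056 ]
stage 0.71 [220.6, 301.2] [ 0.4524 -0.1373  0.056 ]
beaker 0.6 [161.3, 382.2] [ 0.6001 -0.339   0.    ]
hood_hinge 0.83 [178.8, 299.6] [ 0.5508 -0.1342  0.052 ]
switch_axis 0.86 [218.7, 244.0] [ 0.4571 -0.011   0.088 ]
lip {'point': [127.3, 294.0], 'p': 0.83} [ 0.6313 -0.131   0.2035]
1.7 [ 0.6086 -0.131   0.2234] [np.float64(136.0562009012496), np.float64(293.4223285965526)] 1.75 [ 0.6171 -0.131   0.22  ] [np.float64(132.15526160776002), np.float64(293.506830013825)] 
[... 801 characters left out ...]
, 'p': 0.74} [ 0.6212 -0.131   0.2165]
1.7 [ 0.6086 -0.131   0.2234] [np.float64(132.41089679011975), np.float64(335.8080846630624)] 1.75 [ 0.6171 -0.131   0.22  ] [np.float64(132.83504405360543), np.float64(337.68105132523067)] 1.8 [ 0.6254 -0.131   0.2163] [np.float64(133.43748684423625), np.float64(339.49278458821425)] 1.85 [ 0.6335 -0.131   0.2121] [np.float64(134.21307302332534), np.float64(341.2398839179002)] 1.9 [ 0.6414 -0.131   0.2075] [np.float64(135.15636371596221), np.float64(342.9192670964014)] 1.95 [ 0.6491 -0.131   0.2025] [np.float64(136.26167684505748), np.float64(344.5281599261765)] 2.0 [ 0.6564 -0.131   0.1972] [np.float64(137.5231280120059), np.float64(346.0640846474806)]
```

View pics/wrist5.png

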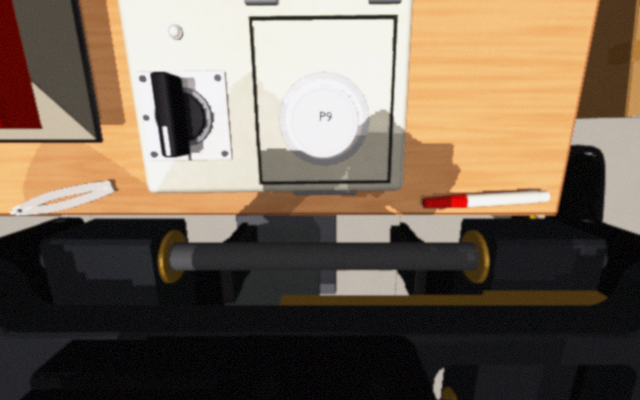

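The wrist view shows the dish centred on the stage, label at (118,325), and let go. Hood angle is about 1.8 from both fixed cameras. Next I'll go over the hood with closed fingers and come down behind the lip.

```bash
python3 -m jog '[{"tx":0,"ty":0,"tz":-4,"roll":0,"jaw":0},{"tx":0,"ty":0,"tz":-4,"roll":0,"jaw":0},{"tx":2,"ty":0,"tz":-3.2,"roll":0,"jaw":0},{"tx":4.5,"ty":0,"tz":0,"roll":0,"jaw":0},{"tx":4.5,"ty":0,"tz":0,"roll":0,"jaw":0},{"tx":4.5,"ty":0,"tz":0,"roll":0,"jaw":0},{"tx":4.5,"ty":0,"tz":0,"roll":0,"jaw":0},{"tx":4,"ty":0,"tz":0,"roll":0,"jaw":0}]'
python3 -m jog '[{"tx":3,"ty":0,"tz":0,"roll":0,"jaw":0},{"tx":1.3,"ty":0,"tz":0,"roll":0,"jaw":0},{"tx":0,"ty":0,"tz":0,"roll":0,"jaw":0},{"tx":0,"ty":0,"tz":0,"roll":0,"jaw":0}]'
python3 - <<'E'
from h import *
c,T=shot("scene"); cv2.imwrite("pics/s6.png",cv2.resize(c["img"][40:290,180:500,::-1],None,fx=2,fy=2))
E
```

```text
time_s: 10.75
position: [0.6236, -0.1307, 0.2893]
tcp_rot: [[1.0, 0.0, 0.0], [0.0, -1.0, -0.0], [0.0, 0.0, -1.0]]
force: [0.8, -0.0, 0.2]
opening: 0.255
grasp_force: 0.0
time_s: 11.15
position: [0.6638, -0.1307, 0.2889]
tcp_rot: [[1.0, 0.0, -0.002], [0.0, -1.0, 0.001], [-0.002, -0.001, -1.0]]
force: [0.1, 1.0, 0.3]
opening: 0.012
grasp_force: 0.0
```

View pics/s6.png

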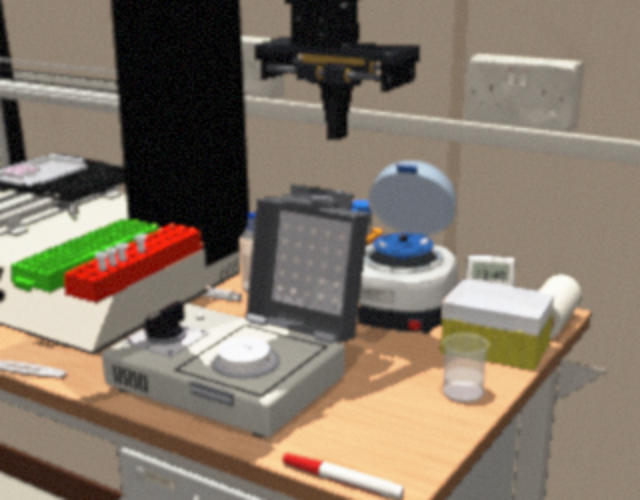

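The crop shows the gripper above and behind the hood, with the lip at about (190,320). The space below the fingers is clear and the dish sits on the stage. Descend and pull.

```bash
python3 -m jog '[{"tx":0,"ty":0,"tz":3,"roll":0,"jaw":0},{"tx":0,"ty":0,"tz":3,"roll":0,"jaw":0},{"tx":0,"ty":0,"tz":2.9,"roll":0,"jaw":0},{"tx":0,"ty":0,"tz":0,"roll":0,"jaw":0},{"tx":-1,"ty":0,"tz":0,"roll":0,"jaw":0},{"tx":-1,"ty":0,"tz":0,"roll":0,"jaw":0},{"tx":-1,"ty":0,"tz":0,"roll":0,"jaw":0},{"tx":-1,"ty":0,"tz":0,"roll":0,"jaw":0}]'
python3 -m jog '[{"tx":-1,"ty":0,"tz":0,"roll":0,"jaw":0},{"tx":-1,"ty":0,"tz":0,"roll":0,"jaw":0},{"tx":-1,"ty":0,"tz":-0.2,"roll":0,"jaw":0},{"tx":-1,"ty":0,"tz":-0.2,"roll":0,"jaw":0},{"tx":0,"ty":0,"tz":0,"roll":0,"jaw":0}]'
python3 - <<'E'
from h import *
for n in["scene","top"]:
    c,T=shot(n)
    for r in landmark_of(n,"hood_lip")[:1]:
        o,d=ray(c,T,r["point"]); print(r, end=" ")
        for a in np.arange(1.0,1.9,.1):
            p=np.array([.546-.178*np.cos(a)+.04*np.sin(a),-.131,.052+.178*np.sin(a)+.04*np.cos(a)]); print(round(a,1),np.round(proj(c,T,p)),end=" ")
E
```

```text
time_s: 12.0
position: [0.6268, -0.1318, 0.2039]
tcp_rot: [[1.0, -0.0, 0.009], [-0.0, -1.0, -0.003], [0.009, 0.003, -1.0]]
force: [4.5, -0.1, 3.5]
opening: 0.003
grasp_force: 2.1
time_s: 12.5
position: [0.5825, -0.1307, 0.2047]
tcp_rot: [[1.0, -0.0, -0.003], [-0.0, -1.0, 0.001], [-0.003, -0.001, -1.0]]
force: [-0.1, -0.0, 0.8]
opening: 0.001
grasp_force: 0.3
{'point': [135.4, 325.3], 'p': 0.78} 1.0 [147. 306.] 1.1 [142. 310.] 1.2 [139. 315.] 1.3 [136. 319.] 1.4 [134. 324.] 1.5 [133. 328.] 1.6 [132. 332.] 1.7 [132. 336.] 1.8 [133. 339.] {'point': [158.9, 295.5], 'p': 0.59} 1.0 [201. 294.] 1.1 [192. 294.] 1.2 [182. 293.] 1.3 [172. 293.] 1.4 [163. 293.] 1.5 [153. 293.] 1.6 [144. 293.] 1.7 [136. 293.] 1.8 [128. 294.]
```

Both cameras put the hood at about 1.43 rad, and the contact geometry agrees with that. Now follow the arc.

```bash
python3 -m jog '[{"tx":-1.7,"ty":0,"tz":-0.5,"roll":0,"jaw":0},{"tx":-1.6,"ty":0,"tz":-0.3,"roll":0,"jaw":0},{"tx":-1.5,"ty":0,"tz":0,"roll":0,"jaw":0},{"tx":-1.5,"ty":0,"tz":0,"roll":0,"jaw":0},{"tx":-1.5,"ty":0,"tz":0.2,"roll":0,"jaw":0},{"tx":-1.5,"ty":0,"tz":0.5,"roll":0,"jaw":0},{"tx":0,"ty":0,"tz":0,"roll":0,"jaw":0}]'
python3 - <<'E'
from h import *
for n in["scene","top"]:
    c,T=shot(n)
    for r in landmark_of(n,"hood_lip")[:1]:
        o,d=ray(c,T,r["point"]); print(r, end=" ")
        for a in np.arange(.5,1.2,.1):
            p=np.array([.546-.178*np.cos(a)+.04*np.sin(a),-.131,.052+.178*np.sin(a)+.04*np.cos(a)]); print(round(a,1),np.round(proj(c,T,p)),end=" ")
E
```

```text
time_s: 13.4
position: [0.4888, -0.1298, 0.2044]
tcp_rot: [[1.0, -0.001, -0.006], [-0.001, -1.0, 0.003], [-0.006, -0.003, -1.0]]
force: [0.5, -0.4, -0.3]
opening: 0.003
grasp_force: 0.0
{'point': [160.3, 298.9], 'p': 0.69} 0.5 [179. 287.] 0.6 [172. 290.] 0.7 [165. 294.] 0.8 [158. 297.] 0.9 [152. 302.] 1.0 [147. 306.] 1.1 [142. 310.] {'point': [217.8, 295.4], 'p': 0.69} 0.5 [241. 296.] 0.6 [234. 295.] 0.7 [227. 295.] 0.8 [219. 294.] 0.9 [211. 294.] 1.0 [201. 294.] 1.1 [192. 294.]
```

```bash
python3 -m jog '[{"tx":-1.5,"ty":0,"tz":0.7,"roll":0,"jaw":0},{"tx":-1.5,"ty":0,"tz":0.7,"roll":0,"jaw":0},{"tx":-1.4,"ty":0,"tz":1,"roll":0,"jaw":0},{"tx":-1.3,"ty":0,"tz":1,"roll":0,"jaw":0},{"tx":-1.1,"ty":0,"tz":1.3,"roll":0,"jaw":0},{"tx":-1.1,"ty":0,"tz":1.3,"roll":0,"jaw":0},{"tx":-0.5,"ty":0,"tz":1,"roll":0,"jaw":0},{"tx":0,"ty":0,"tz":0,"roll":0,"jaw":0}]'
python3 -m jog '[{"tx":0,"ty":0,"tz":0.5,"roll":0,"jaw":0},{"tx":0,"ty":0,"tz":0.5,"roll":0,"jaw":0},{"tx":0,"ty":0,"tz":0.3,"roll":0,"jaw":0},{"tx":0,"ty":0,"tz":0,"roll":0,"jaw":0}]'
```

```text
time_s: 14.4
position: [0.407, -0.1305, 0.1347]
tcp_rot: [[1.0, -0.0, -0.003], [-0.0, -1.0, 0.002], [-0.003, -0.002, -1.0]]
force: [0.8, 0.4, 0.7]
opening: 0.007
grasp_force: 0.0
time_s: 14.8
position: [0.4082, -0.1313, 0.1228]
tcp_rot: [[1.0, 0.001, 0.001], [0.001, -1.0, -0.001], [0.001, 0.001, -1.0]]
force: [-1.2, -1.9, 1.4]
opening: 0.007
grasp_force: 0.9
```

```bash
python3 -m jog '[{"tx":0,"ty":0,"tz":-0.3,"roll":0,"jaw":0},{"tx":-0.8,"ty":0,"tz":0,"roll":0,"jaw":0},{"tx":0,"ty":0,"tz":0.5,"roll":0,"jaw":0},{"tx":0,"ty":0,"tz":0.3,"roll":0,"jaw":0},{"tx":0,"ty":0,"tz":0.3,"roll":0,"jaw":0},{"tx":0,"ty":0,"tz":0.2,"roll":0,"jaw":0},{"tx":0,"ty":0,"tz":0,"roll":0,"jaw":0},{"tx":0,"ty":0,"tz":0,"roll":0,"jaw":0}]'
```

```text
time_s: 15.6
position: [0.3997, -0.1309, 0.1142]
tcp_rot: [[1.0, 0.0, 0.001], [0.0, -1.0, -0.001], [0.001, 0.001, -1.0]]
force: [-4.3, 1.1, 23.1]
opening: 0.002
grasp_force: 11.9
```

```bash
python3 -m jog '[{"tx":0,"ty":0,"tz":0.1,"roll":0,"jaw":0},{"tx":0,"ty":0,"tz":0,"roll":0,"jaw":0},{"tx":0,"ty":0,"tz":0,"roll":0,"jaw":0}]'
python3 -m jog '[{"tx":0,"ty":0,"tz":-3,"roll":0,"jaw":0.2},{"tx":0,"ty":-3,"tz":-4,"roll":0,"jaw":0.4},{"tx":0,"ty":-4.5,"tz":-2,"roll":0,"jaw":0.5},{"tx":0,"ty":-4.5,"tz":0,"roll":0,"jaw":0.5},{"tx":0,"ty":0,"tz":0,"roll":0,"jaw":0.5},{"tx":0,"ty":0,"tz":0,"roll":0,"jaw":0.5},{"tx":0,"ty":0,"tz":0,"roll":0,"jaw":0.5}]'
python3 - <<'E'
from h import *
np.set_printoptions(precision=4,suppress=True)
for n in["scene","top","wrist"]:
    c,T=shot(n); print(n,read_state()["position"])
    if n!="top": cv2.imwrite(f"pics/{n}7.png",c["img"][:,:,::-1] if n=="wrist" else cv2.resize(c["img"][150:280,200:380,::-1],None,fx=4,fy=4))
    for r in landmark_of(n,"switch_axis")[:1]: print("sw",r["p"],plane(c,T,r["point"],.088))
    for r in landmark_of(n,"hood_lip")[:1]:
        print(r, end=" ")
        for a in [0,.03,.07,.1]:
            p=np.array([.546-.178*np.cos(a)+.04*np.sin(a),-.131,.052+.178*np.sin(a)+.04*np.cos(a)]); print(round(a,2),np.round(proj(c,T,p),1),end=" ")
E
```

```text
time_s: 15.9
position: [0.3997, -0.1309, 0.1141]
tcp_rot: [[1.0, 0.0, 0.001], [0.0, -1.0, -0.001], [0.001, 0.001, -1.0]]
force: [-6.0, 2.2, 34.7]
opening: 0.008
grasp_force: 17.3
time_s: 16.6
position: [0.4002, -0.0115, 0.2013]
tcp_rot: [[1.0, -0.001, 0.0], [-0.001, -1.0, -0.0], [0.0, 0.0, -1.0]]
force: [0.4, -0.4, -0.1]
opening: 0.485
grasp_force: 0.0
scene [ 0.4001 -0.0119  0.2013]
sw 0.77 [ 0.4585 -0.014   0.088 ]
{'point': [222.5, 278.0], 'p': 0.58} 0 [220.3 277.4] 0.03 [217.8 277.6] 0.07 [214.6 277.9] 0.1 [212.1 278.2] top [ 0.3999 -0.012   0.2013]
sw 0.89 [ 0.4623 -0.0109  0.088 ]
{'point': [258.8, 296.3], 'p': 0.74} 0 [258.4 297.9] 0.03 [258.  297.8] 0.07 [257.3 297.6] 0.1 [256.7 297.5] wrist [ 0.3998 -0.0116  0.2014]
sw 0.78 [ 0.4564 -0.0107  0.088 ]
```

View pics/wrist7.png

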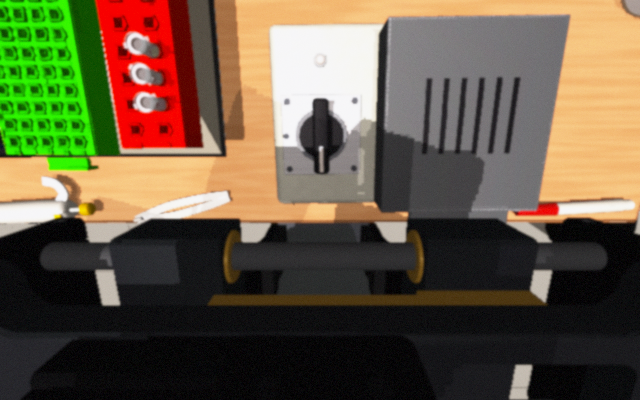

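View pics/scene7.png

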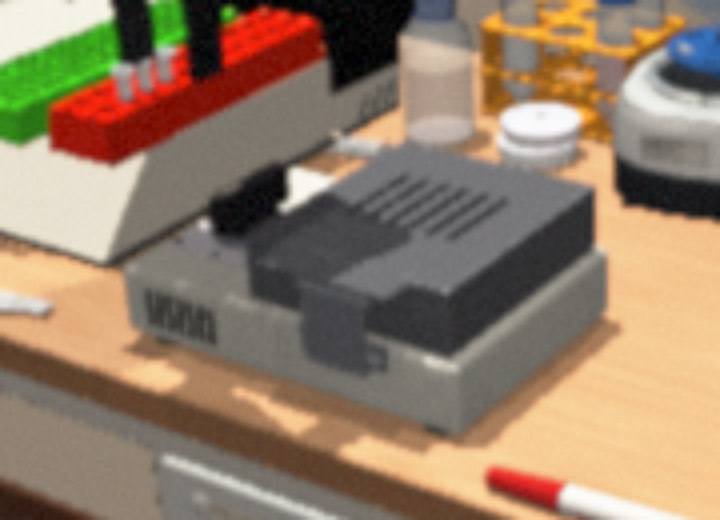

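Both pictures show the hood shut. In the wrist view it lies flat at (115,475), and in the scene crop the catch tab hangs over the rim at (330,335). The handle is at (135,320), still off. Now grip it.

```bash
python3 -m jog '[{"tx":2.8,"ty":-0.1,"tz":2,"roll":0,"jaw":0.45},{"tx":2.8,"ty":-0.1,"tz":3,"roll":0,"jaw":0.45},{"tx":0,"ty":0,"tz":3,"roll":0,"jaw":0.45},{"tx":0,"ty":0,"tz":2,"roll":0,"jaw":0.45},{"tx":0,"ty":0,"tz":1.2,"roll":0,"jaw":0.45},{"tx":0,"ty":0,"tz":0,"roll":0,"jaw":0.45},{"tx":0,"ty":0,"tz":0,"roll":0,"jaw":0.45}]'
python3 -c "
from rig import *;print(read_state()['joint_positions'])"
```

```text
time_s: 17.75
position: [0.4558, -0.009, 0.0897]
tcp_rot: [[1.0, -0.0, -0.0], [-0.0, -1.0, 0.0], [-0.0, -0.0, -1.0]]
force: [0.2, 0.0, 0.5]
opening: 0.447
grasp_force: 0.0
[-1.52261841e+01  3.32299456e+01  1.13419069e+02  2.41523867e-03
  3.33664708e+01  7.47911450e+01]
```

Joint 6 is at 74.8° and can't take another +90°, so I'll lift and use the half-turned grasp.

```bash
python3 -m jog '[{"tx":0,"ty":0,"tz":-3,"roll":0,"jaw":0.45},{"tx":0,"ty":0,"tz":-1,"roll":-0.14,"jaw":0.45},{"tx":0,"ty":0,"tz":0,"roll":-0.14,"jaw":0.45},{"tx":0,"ty":0,"tz":0,"roll":-0.14,"jaw":0.45},{"tx":0,"ty":0,"tz":0,"roll":-0.14,"jaw":0.45},{"tx":0,"ty":0,"tz":0,"roll":-0.14,"jaw":0.45},{"tx":0,"ty":0,"tz":0,"roll":-0.14,"jaw":0.45},{"tx":0,"ty":0,"tz":0,"roll":-0.14,"jaw":0.45}]'
python3 -m jog '[{"tx":0,"ty":0,"tz":0,"roll":-0.14,"jaw":0.45},{"tx":0,"ty":0,"tz":0,"roll":-0.14,"jaw":0.45},{"tx":0,"ty":0,"tz":0,"roll":-0.14,"jaw":0.45},{"tx":0,"ty":0,"tz":0,"roll":-0.14,"jaw":0.45},{"tx":0,"ty":0,"tz":0,"roll":-0.14,"jaw":0.45},{"tx":0,"ty":0,"tz":0,"roll":-0.14,"jaw":0.45},{"tx":0,"ty":0,"tz":0,"roll":-0.14,"jaw":0.45},{"tx":0,"ty":0,"tz":0,"roll":-0.14,"jaw":0.45}]'
python3 -m jog '[{"tx":0,"ty":0,"tz":0,"roll":-0.14,"jaw":0.45},{"tx":0,"ty":0,"tz":0,"roll":-0.14,"jaw":0.45},{"tx":0,"ty":0,"tz":0,"roll":-0.14,"jaw":0.45},{"tx":0,"ty":0,"tz":0,"roll":-0.14,"jaw":0.45},{"tx":0,"ty":0,"tz":0,"roll":-0.14,"jaw":0.45},{"tx":0,"ty":0,"tz":0,"roll":-0.14,"jaw":0.45},{"tx":0,"ty":0,"tz":0,"roll":-0.14,"jaw":0.45},{"tx":0,"ty":0,"tz":0,"roll":-0.062,"jaw":0.45}]'
python3 -m jog '[{"tx":0,"ty":0,"tz":0,"roll":0,"jaw":0.45},{"tx":0,"ty":0,"tz":0,"roll":0,"jaw":0.45}]'
```

```text
time_s: 18.55
position: [0.4563, -0.0091, 0.1309]
tcp_rot: [[0.552, 0.834, 0.003], [0.834, -0.552, -0.001], [0.001, 0.003, -1.0]]
force: [0.0, -0.2, 0.8]
opening: 0.449
grasp_force: 0.0
time_s: 19.35
position: [0.4563, -0.0091, 0.1309]
tcp_rot: [[-0.51, 0.86, 0.003], [0.86, 0.51, -0.001], [-0.002, 0.002, -1.0]]
force: [0.0, 0.9, -0.2]
opening: 0.451
grasp_force: 0.0
time_s: 20.15
position: [0.4563, -0.0091, 0.1309]
tcp_rot: [[-1.0, -0.004, 0.003], [-0.004, 1.0, -0.001], [-0.003, -0.001, -1.0]]
force: [-0.1, -0.1, -0.6]
opening: 0.451
grasp_force: 0.0
time_s: 20.35
position: [0.4561, -0.009, 0.1305]
tcp_rot: [[-1.0, 0.001, 0.002], [0.001, 1.0, -0.0], [-0.002, -0.0, -1.0]]
force: [-0.4, 0.6, 0.6]
opening: 0.451
grasp_force: 0.0
```

```bash
python3 -m jog '[{"tx":0,"ty":0,"tz":2,"roll":0,"jaw":0.45},{"tx":0,"ty":0,"tz":2.1,"roll":0,"jaw":0.45},{"tx":0,"ty":0,"tz":0,"roll":0,"jaw":0.2},{"tx":0,"ty":0,"tz":0,"roll":0,"jaw":0},{"tx":0,"ty":0,"tz":0,"roll":0,"jaw":0},{"tx":0,"ty":0,"tz":0,"roll":0,"jaw":0},{"tx":0,"ty":0,"tz":0,"roll":0,"jaw":0}]'
```

```text
time_s: 21.05
position: [0.4563, -0.0096, 0.0895]
tcp_rot: [[-1.0, -0.001, 0.002], [-0.001, 1.0, -0.001], [-0.002, -0.001, -1.0]]
force: [-1.1, -2.7, 4.9]
opening: 0.158
grasp_force: 30.0
```

Gripped: opening 0.158, about 14 mm. Turn clockwise.

```bash
python3 -m jog '[{"tx":0,"ty":0,"tz":0,"roll":0.14,"jaw":0},{"tx":0,"ty":0,"tz":0,"roll":0.14,"jaw":0},{"tx":0,"ty":0,"tz":0,"roll":0.14,"jaw":0},{"tx":0,"ty":0,"tz":0,"roll":0.14,"jaw":0},{"tx":0,"ty":0,"tz":0,"roll":0.14,"jaw":0},{"tx":0,"ty":0,"tz":0,"roll":0.14,"jaw":0}]'
python3 -m jog '[{"tx":0,"ty":0,"tz":0,"roll":0.14,"jaw":0},{"tx":0,"ty":0,"tz":0,"roll":0.14,"jaw":0},{"tx":0,"ty":0,"tz":0,"roll":0.14,"jaw":0},{"tx":0,"ty":0,"tz":0,"roll":0.14,"jaw":0},{"tx":0,"ty":0,"tz":0,"roll":0.14,"jaw":0},{"tx":0,"ty":0,"tz":0,"roll":0.03,"jaw":0},{"tx":0,"ty":0,"tz":0,"roll":0,"jaw":0},{"tx":0,"ty":0,"tz":0,"roll":0,"jaw":0}]'
```

```text
time_s: 21.65
position: [0.4565, -0.0094, 0.0895]
tcp_rot: [[-0.664, 0.748, 0.002], [0.748, 0.664, -0.001], [-0.002, 0.001, -1.0]]
force: [-0.3, -3.1, 2.3]
opening: 0.161
grasp_force: 30.0
time_s: 22.45
position: [0.4566, -0.0093, 0.0895]
tcp_rot: [[-0.002, 1.0, 0.002], [1.0, 0.002, -0.001], [-0.001, 0.002, -1.0]]
force: [-0.7, -0.5, 9.9]
opening: 0.164
grasp_force: 30.0
```

```bash
python3 -m jog '[{"tx":0,"ty":0,"tz":0,"roll":0.02,"jaw":0},{"tx":0,"ty":0,"tz":0,"roll":0,"jaw":0.3},{"tx":0,"ty":0,"tz":0,"roll":0,"jaw":0.45},{"tx":0,"ty":0,"tz":0,"roll":0,"jaw":0.45},{"tx":0,"ty":0,"tz":-3,"roll":0,"jaw":0.45},{"tx":0,"ty":0,"tz":-4,"roll":0,"jaw":0.45},{"tx":0,"ty":-4,"tz":-3,"roll":0,"jaw":0.45},{"tx":-5,"ty":0,"tz":-1,"roll":0,"jaw":0.45}]'
python3 -m jog '[{"tx":-4,"ty":0,"tz":0,"roll":0,"jaw":0.45},{"tx":0,"ty":0,"tz":0,"roll":0,"jaw":0.45},{"tx":0,"ty":0,"tz":0,"roll":0,"jaw":0.45}]'
python3 - <<'E'
from h import *
c,T=shot("wrist"); d,T2=shot("top"); s,T3=shot("scene")
f=lambda i:cv2.resize(i[:,:,::-1],None,fx=4,fy=4)
w=cv2.resize(c["img"][:,:,::-1],(400,250)); a=f(d["img"][140:260,220:320]); b=f(s["img"][160:260,225:325])
o=np.zeros((600,800,3),np.uint8); o[:250,:400]=w; o[:480,400:]=a; o[250:,:400]=b[:350]
cv2.imwrite("pics/fin.png",o)
np.set_printoptions(precision=4,suppress=True)
for n,(x,X) in {"top":(d,T2),"scene":(s,T3)}.items():
    for r in landmark_of(n,"beaker")[:1]: print(r["p"],r["point"],plane(x,X,r["point"],0))
    for r in landmark_of(n,"hood_lip")[:1]: print(n,r)
E
```

```text
time_s: 23.25
position: [0.4091, -0.0521, 0.1998]
tcp_rot: [[0.012, 1.0, -0.006], [1.0, -0.012, 0.004], [0.004, -0.006, -1.0]]
force: [1.1, -0.2, 0.0]
opening: 0.448
grasp_force: 0.0
time_s: 23.55
position: [0.4135, -0.0975, 0.1983]
tcp_rot: [[0.022, 1.0, -0.001], [1.0, -0.022, 0.001], [0.001, -0.001, -1.0]]
force: [0.1, 1.0, 0.1]
opening: 0.45
grasp_force: 0.0
0.75 [237.1, 411.1] [ 0.598  -0.3444  0.    ]
scene {'point': [219.8, 277.7], 'p': 0.92}
```

View pics/fin.png

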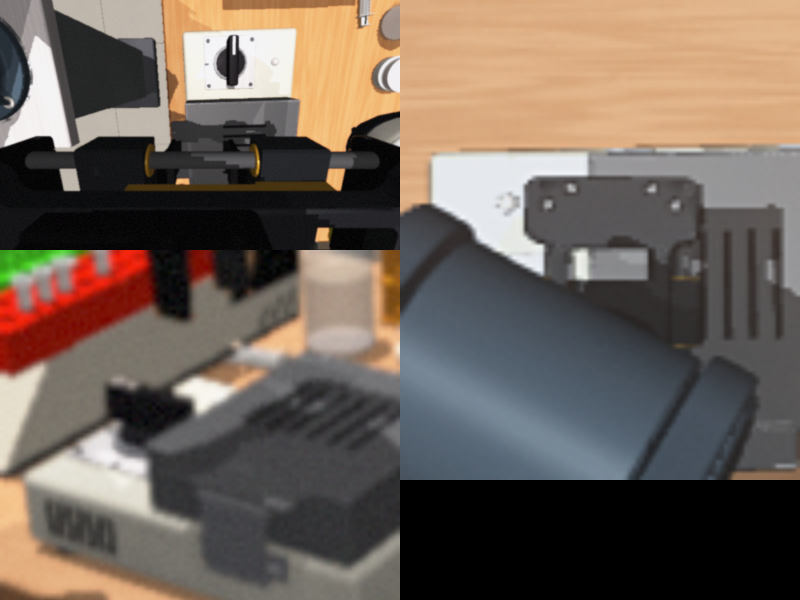

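The wrist tile shows the handle at (60,233) lying along y, with its white line to the left, so it is on. The scene tile shows the hood still shut, with its lip where 0 rad puts it. The beaker reads at (0.598, -0.344), unmoved, and the robot is clear of everything. Handing in.

```bash
python3 -c "
from rig import *;print(hand_in())"
```

```text
the job is handed in; nothing more can be done
None
```

The job is handed in at about 24 s of the 64 s allowed: dish centred on the stage, hood shut with its catch down, then the switch turned on and the beaker unmoved, all as read from the cameras since no verdict came back.

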